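Pack out a multi-gel caster and hold its face plate shut

TASK

Take the white filler block by its tab out of the plate rack and lower it, tab up, into the gel caster beside the banded stack of gel sandwiches, in whichever gap (behind the stack or in front of it) is wide enough, until it stands on the caster's floor; let go of it. Then push the caster's sprung face plate in until it is flush against the ends of the side walls, closing up the stack, and keep it pressed: finish while still holding it shut, so that the wing nuts can be run down. Do not tip or lift the stack, and leave the other things on the bench and in the rack where they are.

Things in the scene. Friction and masses are not known exactly. Their poses are not given: they have to be found in the camera images.
- caster: Grey gel caster, fixed, open on top. Origin on the bench under it; x runs from the face plate (robot's side) to the back wall. Base slab x -75..55, y +-93 mm, its top (the inner floor) at z 10. Back wall inner face x 30, 12 thick. Side walls inner faces y +-52, 12 thick, front ends x -28.5. All walls end at z 90. Studs with wing nuts at y +-74, z 28 and 72, stand out to x -69.
- plate (a joint): Face plate's slide along caster x: 0 = sprung out against the wing nuts (inner face at caster x -45 mm), 0.0165 m = flush on the side walls' ends (x -28.5). Springs push back 2.5 N at 0, 6 N at flush, and reopen it when let go; dragging stack and block adds up to 8 N. Shut, the box is 58.5 mm long inside: stack 45 + block 12 fit.
- plate_face (a point): Centre of the face plate's outer face, 50.8 mm above the bench, at caster x -55 mm when out; moves with the plate. Plate grey, plain, 10 mm thick, 172 wide (y), from 11.5 to 90 mm above the bench; it is pushed along caster +x. The block's tab may stand 133 mm high close behind it, so push near its upper edge to keep the gripper clear.
- pack_mid (a point): Centre of the loose stack of five banded glass and white ceramic gel sandwiches standing in the caster: 45 mm along caster x, 100 across, 80 high (top 90 mm above the bench), about 0.5 kg, axes parallel to the caster's. With the plate out, 30 mm are left in all, shared between the gap behind the stack and the gap before it; the wider is at least 15 mm.
- filler_tab (a point): Centre of the filler block's tab. White slab 12 mm thick (x), 96 wide (y), 78 high, lower edges rounded; on its top centre a tab 12 thick, 40 wide, 45 high to hold it by. This point is 100.5 mm above the foot, 22.5 below the tab's top; z up. 0.13 kg. Stands upright in a rack slot, foot 8 mm above the bench; home in the caster this point is 110.5 mm above the bench. Same either way round.
- rack: Aluminium plate rack, fixed, origin on the bench under its centre. Base 140 (x) x 104 (y) x 8 mm, two toothed rails up to 38 mm; three slots 13.4 mm wide at x -36, 0, 36 mm, along y. The block stands in one; two gel sandwiches (12 x 100 x 80 mm, no tab, tops at 88 mm) in the others.
- cassette_a: Gel sandwich in the rack, 12 x 100 x 80 mm, origin under its centre. Leave it.
- cassette_b: Gel sandwich in the rack, the same. Leave it.
- comb: White well comb lying on the bench, 90 x 47 x 6 mm. Leave it.
- crucible: White crucible, 38 mm across, 32 mm high, between caster and rack. Leave it.
- cup_a: Lidded sample cup, 60 mm across, 58 mm high, beyond the crucible. Leave it.
- cup_b: Lidded sample cup, the same, farther off. Leave it.
- beaker: Glass beaker, 68 mm across, 95 mm high. Leave it.
- spatula: Thin steel laboratory spatula, about 200 mm long, lying flat. Leave it.

How it is judged:
On the way, in this order (a step that is already met when the one before it is completed fails the run):
1. the filler block stands on the caster's floor in a gap beside the stack, let go, the face plate still out (z of filler_tab in the frame of caster between 0.104 and 0.1145 m and y of filler_tab in the frame of caster between -0.012 and 0.012 m and contact force between the fingers and filler below 0.3 N and x of filler_tab in the frame of caster between -0.075 and 0.04 m and angle between filler_tab's own z axis and vertical below 0.35 rad and value of joint plate below 0.008 m), for 0.2 s.
2. the face plate is pushed flush and held (z of filler_tab in the frame of caster between 0.104 and 0.1145 m and y of filler_tab in the frame of caster between -0.012 and 0.012 m and contact force between the fingers and filler below 0.3 N and value of joint plate above 0.0145 m), for 0.3 s.
At the end, for the whole second after the job is handed in: Face plate within 2 mm of flush, the robot pressing on it with over 2 N; filler block on the caster floor (within 4 mm) between back wall and plate, upright within 0.06 rad, centred across within 12 mm, not touched by the fingers; stack upright on the floor (all of step 2 and x of filler_tab in the frame of caster between -0.0265 and 0.0265 m and angle between each of filler_tab, pack_mid's own z axis and vertical below 0.06 rad and contact force between any of the fingers, the arm and plate above 2 N and height (world z) of pack_mid below 0.054 m); the arm keeps its last pose, push and grip.
It fails at once if the stack of gel sandwiches is tipped or lifted (angle between pack_mid's own z axis and vertical above 0.25 rad or height (world z) of pack_mid above 0.07 m).
It fails at once if something else on the bench or in the rack is moved by more than 4 cm (distance of any of cassette_a, cassette_b, comb, crucible, cup_a, cup_b, beaker, spatula from where it was at the start of the episode above 0.04 m).
It also fails if it takes over 61 s, if anything falls off the work surface, if the arm or the gripper's body presses on something with over 40 N, if the wrist force passes 120 N, or if a joint passes its speed limit or range.

ROBOT

A 6-joint arm with a two-finger parallel gripper is mounted at the origin on the work surface. World frame = base frame: x ahead of the robot, y to its left, z up, the work surface at z = 0. Lengths are in m, angles in rad, forces in N, time in s.
With the tool pointing down it reaches from about 0.425 to 0.95 m from the base axis. Payload 3.5 kg.
Tool frame: the origin (TCP) lies on the centre line of the jaws, within the pads' length; the fingertips stand 11 mm ahead of it and the grasp point (between the pads) lies 8 mm behind it; y points along the fingers, x is the direction in which the jaws open and shut, and the axes are right-handed (so a half turn about y gives the same grasp; the last joint's range is limited). The gripper opens to 85 mm and grips with 20 to 120 N. Pads are 22 mm wide; open, the fingers measure 114 mm over their backs; the gripper's body (76 mm by 85 mm) begins 54 mm behind the grasp point. The pads swing forward as they close: fully open they stand 13 mm farther back than shut.
Start: joints at [-1.283, 0.286, 1.577, -0, 1.279, -0.15], TCP at [0.286, -0.611, 0.242] pointing down, gripper open.
Joint ranges: [-2.77, 2.77], [-0.9, 2.22], [0.21, 2.48], [-1.53, 4.67], [0.24, 2.81], [-2.84, 2.84]. Speed limits (rad/s): [2.79, 2.79, 3.14, 3.14, 3.14, 3.14].

INTERFACE

Orientations are given as a unit quaternion [x, y, z, w].
In Python, from plant import get_state, read_camera, sign_off gives the robot as it stands.
- The arm moves only by the shell command python3 -m inch 'ROWS' [FORCE]. ROWS is JSON, a list of rows, each an object of numbers: "ax", "ay", "az": the turn, a rotation vector about the tool's x, y, z in rad; "x", "y", "z": the shift along the tool's x, y, z in mm; "hand": the closure, from -1 (fully open) to 1 (shut). In form: [{"ax": .., "ay": .., "az": .., "x": .., "y": .., "z": .., "hand": ..}, ...]. A call has 1 to 5 rows; each row shifts and turns the commanded pose from where the row before left it, along the tool's axes as they then stand; what a row does not reach is not made up. A row lasts 1/12 s, in which the tool goes at most 41.7 mm and 7.16 degrees, less where a joint would pass 70% of its speed; a pose out of reach is approached as far as the arm can. A call with a gripper value outside its range is refused whole. The fingers move at their own pace and stop on an object; FORCE is the grip in N (left out, the last holds). Time passes only in rows, so rows that do not move let the fingers close. It gives the time, the measured TCP pose, the force and the opening at its end, in the units of the state.
- get_state(): the state, without advancing time (a new reading comes with each control period).
- read_camera(name): name is "scene" or "top" or "wrist"; returns a dict with "img" (420x560x3 uint8, red, green, blue), "fov_y" (degrees; the focal length in pixels is half the picture's height over the tangent of half this angle, whatever the lens; pixels are square), "cx", "cy" (the principal point, pixels), "distortion" ([k1, k2, p1, p2, k3] as OpenCV has them; the pictures are not rectified), "T" (4x4, takes a point from camera to world coordinates); the wrist camera has in their place "T_tool_cam" (4x4, takes a point from camera to tool coordinates, whose origin is the TCP and whose axes are the tool frame's). Camera axes: x right, y down, z forward; pixel columns grow to the right and rows downward; lengths in m; the calibration is good to about 2 mm. A picture is of the moment at which its call begins: read the wrist's pose just before it. There is no depth.
- sign_off(): hands the job in, once; it reports no verdict.
The state is a dict: "time": time; "qpos": joint angles; "dq": joint speeds; "joint_efforts": joint torques, N m; "eef_pos": TCP position; "tcp_rot": TCP orientation; "contact_force": force on the tool from outside, world axes, zero at the start; "wrist_torque": the same for the moment, N m; "opening": opening from 0.0 (shut) to 1.0 (fully open).
Only numpy, scipy, OpenCV 4.12 (cv2) and the standard library are available. Lean on these libraries where they do the work, as an engineer would, in place of code of your own. Each camera call takes 0.05 s, during which the arm holds its last target. There are 200 camera calls.

## Working session

There is one attempt and no reset: what is moved stays moved. The work goes in short steps, Python scripts to look and compute and a shell command to move; the robot and the scene stay as the last step left them, time stands still between calls to the robot, and variables do not carry over. Pictures are saved under pics/ and viewed, about 8 in all and at most 12, crops included, and the job is handed in when it is done.

```bash
ls; mkdir -p pics
cat > h.py <<'E'
import numpy as np, cv2
from plant import get_state, read_camera, sign_off
from scipy.spatial.transform import Rotation as R
def cam(name):
    s=get_state(); c=read_camera(name); h=c["img"].shape[0]
    f=h/2/np.tan(np.radians(c["fov_y"])/2)
    c["K"]=np.array([[f,0,c["cx"]],[0,f,c["cy"]],[0,0,1.]]); c["D"]=np.array(c["distortion"],float)
    if "T" not in c:
        W=np.eye(4); W[:3,:3]=R.from_quat(s["tcp_rot"]).as_matrix(); W[:3,3]=s["eef_pos"]; c["T"]=W@np.array(c["T_tool_cam"])
    c["T"]=np.array(c["T"]); return c
def plane(c,uv,z):
    uv=np.array(uv,float).reshape(-1,1,2)
    n=cv2.undistortPoints(uv,c["K"],c["D"]).reshape(-1,2)
    d=np.c_[n,np.ones(len(n))]@c["T"][:3,:3].T; o=c["T"][:3,3]
    return o+d*((z-o[2])/d[:,2])[:,None]
def proj(c,P):
    Ti=np.linalg.inv(c["T"]); rv=cv2.Rodrigues(Ti[:3,:3])[0]
    return cv2.projectPoints(np.array(P,float).reshape(-1,1,3),rv,Ti[:3,3],c["K"],c["D"])[0].reshape(-1,2)
def save(c,fn,crop=None,k=1):
    im=c["img"][:,:,::-1]
    if crop: x0,y0,x1,y1=crop; im=im[y0:y1,x0:x1]
    cv2.imwrite("pics/"+fn,cv2.resize(np.ascontiguousarray(im),None,fx=k,fy=k,interpolation=cv2.INTER_CUBIC))
E
python3 - <<'E'
from h import *
import pickle
for n in("top","scene"):
    c=cam(n); save(c,n+"0.png",k=1.4); pickle.dump(c,open(n+".pkl","wb")); print(n,c["T"].round(3).tolist(),c["fov_y"],c["D"])
s=get_state(); print(s)
E
```

```text
pics
top [[-0.004, -0.999, 0.042, 0.526], [-1.0, 0.005, 0.03, -0.015], [-0.03, -0.042, -0.999, 0.835], [0.0, 0.0, 0.0, 1.0]] 52.029876753431225 [-0.0804269  0.         0.         0.         0.       ]
scene [[0.258, 0.735, -0.627, 1.18], [0.966, -0.186, 0.18, -0.199], [0.015, -0.652, -0.758, 0.841], [0.0, 0.0, 0.0, 1.0]] 43.318859226769604 [-0.08902283  0.          0.          0.          0.        ]
{'time': 0.1, 'qpos': array([-1.28300403e+00,  2.87140814e-01,  1.57805783e+00, -1.88184878e-05,
        1.27858925e+00, -1.49989926e-01]), 'dq': array([-0.00249645, -0.00255707, -0.00262357, -0.00141732,  0.00176414,
        0.00073008]), 'joint_efforts': array([ 4.99507569e-04, -4.07293725e+01, -2.93699759e+01, -1.44709834e-04,
        3.38512480e-03, -1.78061708e-05]), 'eef_pos': array([ 0.28601669, -0.61076793,  0.24102823]), 'tcp_rot': array([-0.59613884,  0.38008338, -0.37890443,  0.59714868]), 'contact_force': array([-0.03887588, -0.57321455,  0.09956357]), 'wrist_torque': array([0.02565193, 0.010655  , 0.01338239]), 'opening': 1.001201151881439}
```

View pics/top0.png

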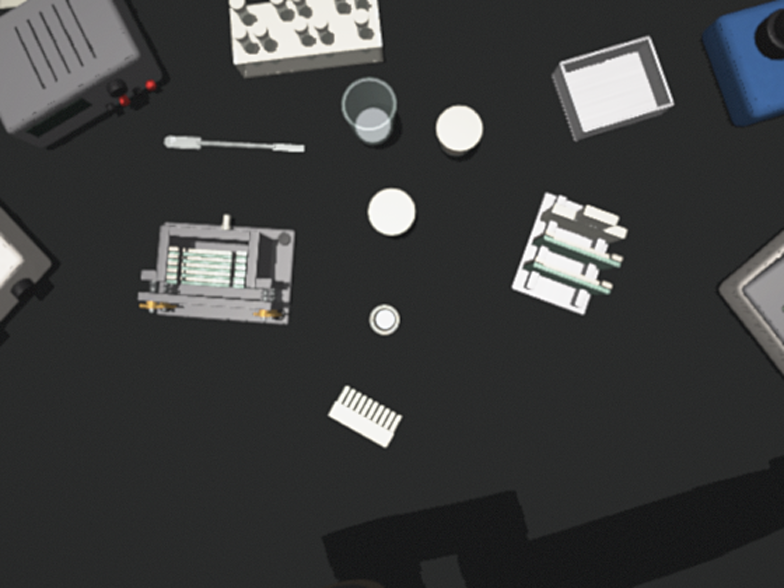

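View pics/scene0.png

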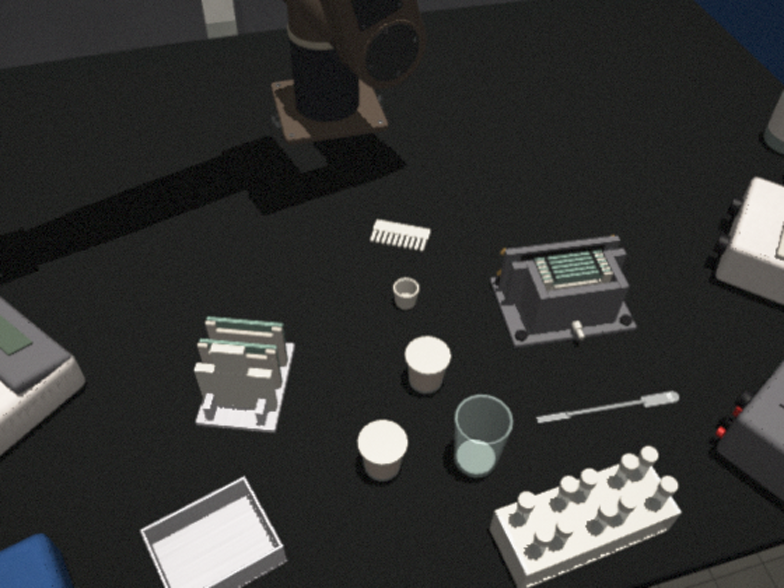

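Run:
```python
from h import *
s=get_state(); print(R.from_quat(s["tcp_rot"]).as_matrix().round(3))
```

```text
[[ 0.424 -0.001  0.906]
 [-0.906  0.002  0.424]
 [-0.002 -1.     0.   ]]
```

Run:
```python
from h import *
import pickle
t=pickle.load(open("top.pkl","rb"));s=pickle.load(open("scene.pkl","rb"))
a=cv2.resize(t["img"][125:235,355:460],None,fx=3.8,fy=3.8,interpolation=2)
b=cv2.resize(s["img"][215:315,130:225],None,fx=4,fy=4,interpolation=2)
c=cv2.resize(t["img"][145:240,90:220],None,fx=3,fy=3,interpolation=2)
d=cv2.resize(s["img"][160:250,345:460],None,fx=3.3,fy=3.3,interpolation=2)
o=np.zeros((600,800,3),np.uint8)+60
def put(i,x,y,w,h):
    o[y:y+h,x:x+w]=i[:h,:w]
put(cv2.resize(t["img"][125:235,355:460],(283,297)),0,0,283,297)
put(cv2.resize(s["img"][215:315,130:225],(283,298)),300,0,283,298)
put(cv2.resize(t["img"][145:240,90:220],(390,285)),0,305,390,285)
put(cv2.resize(s["img"][160:250,345:460],(380,297)),400,303,380,297)
cv2.imwrite("pics/crops.png",o[:,:,::-1])
```

```text
(no output)
```

View pics/crops.png

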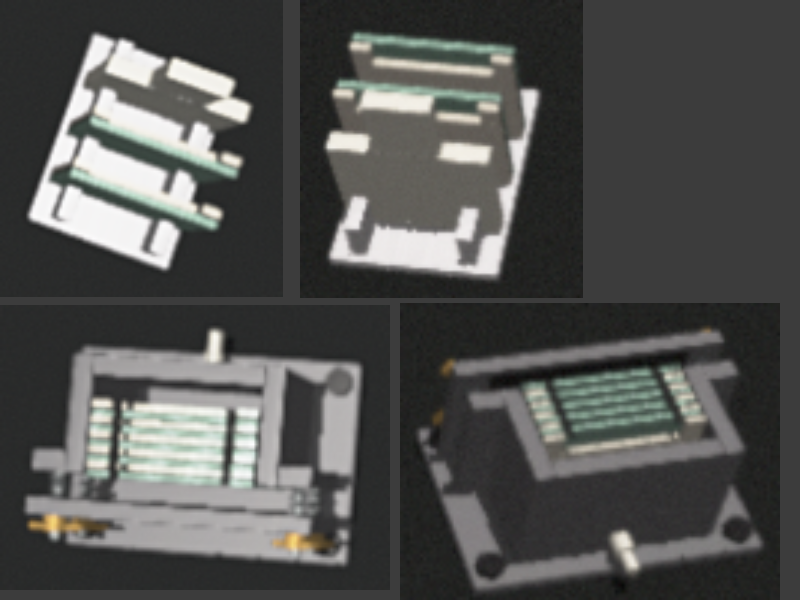

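Run:
```python
from h import *
import pickle
t=pickle.load(open("top.pkl","rb"));s=pickle.load(open("scene.pkl","rb"))
A=lambda p:[(355+x/2.695,125+y/2.7) for x,y in p]
B=lambda p:[(130+(x-300)/2.98,215+y/2.98) for x,y in p]
C=lambda p:[(90+x/3,145+(y-305)/3) for x,y in p]
Dd=lambda p:[(345+(x-400)/3.304,160+(y-303)/3.3) for x,y in p]
def show(n,c,p,z): print(n); print(plane(c,p,z).round(4)[:,:2].tolist())
show("tab top quad top",t,A([(175,57),(237,82),(230,98),(168,75),(202,77)]),.131)
show("tab top quad scene",s,B([(360,95),(433,95),(431,112),(358,108),(396,103)]),.131)
show("rack base corners top (TL,BL,BR)",t,A([(95,33),(30,217),(168,270)]),.008)
show("caster top: backwall inner L,R; stack TL,TR,BL,BR; plate inner L,R, plate outer L,R, ",t,C([(92,382),(267,387),(90,401),(258,408),(88,478),(253,488),(27,497),(325,512),(27,513),(322,530)]),.09)
show("caster scene: bw inner L,R; stack back edge L,R; stack front L,R; plate top outer corners L,R inner L,R",s,Dd([(543,453),(705,435),(548,455),(705,430),(523,383),(675,366),(455,365),(722,335),(455,375),(722,345)]),.09)
```

```text
tab top quad top
[[0.6403, -0.2308], [0.6248, -0.2688], [0.615, -0.2642], [0.6292, -0.2262], [0.628, -0.2472]]
tab top quad scene
[[0.6186, -0.263], [0.6286, -0.2231], [0.6401, -0.2257], [0.6274, -0.265], [0.6291, -0.2439]]
rack base corners top (TL,BL,BR)
[[0.6777, -0.2112], [0.5461, -0.1625], [0.5079, -0.2606]]
caster top: backwall inner L,R; stack TL,TR,BL,BR; plate inner L,R, plate outer L,R, 
[[0.6076, 0.284], [0.6036, 0.1784], [0.5963, 0.285], [0.5913, 0.1836], [0.5507, 0.2857], [0.5444, 0.1863], [0.5396, 0.323], [0.5303, 0.1437], [0.5301, 0.3229], [0.5199, 0.1454]]
caster scene: bw inner L,R; stack back edge L,R; stack front L,R; plate top outer corners L,R inner L,R
[[0.5991, 0.1807], [0.6096, 0.2792], [0.6013, 0.183], [0.606, 0.281], [0.5444, 0.1906], [0.5536, 0.2864], [0.5204, 0.1563], [0.5363, 0.3269], [0.5283, 0.1533], [0.5442, 0.3229]]
```

```bash
python3 -m inch '[{"x":-14,"z":36},{"x":-14,"z":36},{"x":-14,"z":36},{"x":-14,"z":36},{"x":-14,"z":36}]'
python3 -m inch '[{"x":-14,"z":36},{"x":-14,"z":36},{"x":-14,"z":36},{"x":-14,"z":36},{"x":-14,"z":36}]'
python3 -m inch '[{"x":-14,"z":36},{"x":-14,"z":36},{"x":-14,"z":36},{"ay":-0.12},{"ay":-0.12}]'
python3 -m inch '[{"ay":-0.12},{"ay":-0.12},{"ay":-0.12},{"ay":-0.12},{"ay":-0.12}]'
python3 -m inch '[{"ay":-0.12},{"ay":-0.12},{"ay":-0.12},{"ay":-0.12},{"ay":-0.12}]'
python3 -m inch '[{"ay":-0.05},{}]'
cat > look.py <<'E'
from h import *
import sys,pickle
c=cam("wrist"); pickle.dump(c,open(sys.argv[1]+".pkl","wb")); save(c,sys.argv[1]+".png",k=1.4)
s=get_state(); print(s["eef_pos"].round(4),s["qpos"].round(3),s["contact_force"].round(2),s["opening"]); print(R.from_quat(s["tcp_rot"]).as_matrix().round(3)); print(np.array(c["T_tool_cam"]).round(4),c["fov_y"],c["D"])
E
python3 look.py w1
```

```text
[ 0.2861 -0.6109  0.2412] [-1.283  0.287  1.578  0.     1.279 -0.15 ] [ 0.34  0.22 -0.04] 1.001526860435591
[[ 0.424 -0.001  0.906]
 [-0.906  0.002  0.424]
 [-0.002 -1.     0.   ]]
[[ 1.000e+00  1.000e-04  7.000e-04  1.000e-04]
 [-6.000e-04 -2.692e-01  9.631e-01 -1.318e-01]
 [ 3.000e-04 -9.631e-01 -2.692e-01  6.750e-02]
 [ 0.000e+00  0.000e+00  0.000e+00  1.000e+00]] 64.67741674393984 [-0.02654482  0.          0.          0.          0.        ]validation failed for argument at $[0]...
validation failed for argument at $[0]...
validation failed for argument at $[0]...
validation failed for argument at $[0]...
validation failed for argument at $[0]...
validation failed for argument at $[0]...
```

View pics/w1.png

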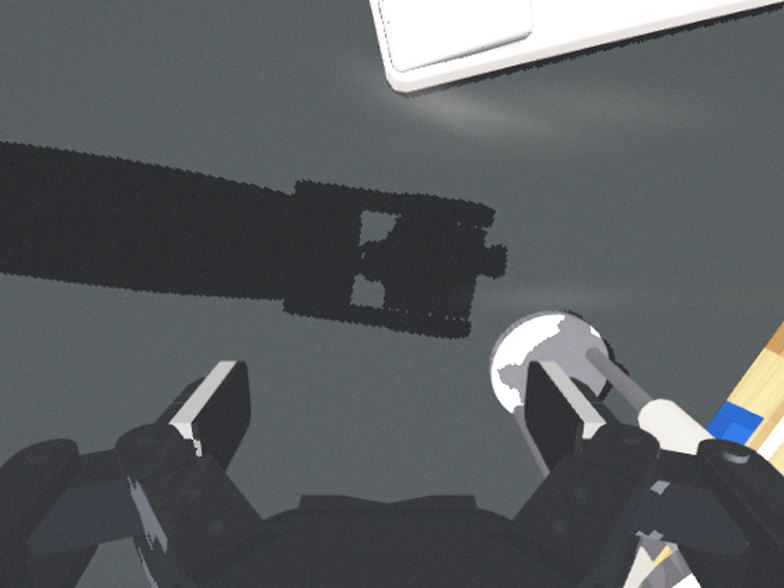

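```bash
python3 -m inch '[{"ax":0,"ay":0,"az":0,"x":-14,"y":0,"z":36,"hand":-1},{"ax":0,"ay":0,"az":0,"x":-14,"y":0,"z":36,"hand":-1},{"ax":0,"ay":0,"az":0,"x":-14,"y":0,"z":36,"hand":-1},{"ax":0,"ay":0,"az":0,"x":-14,"y":0,"z":36,"hand":-1},{"ax":0,"ay":0,"az":0,"x":-14,"y":0,"z":36,"hand":-1}]'
python3 -m inch '[{"ax":0,"ay":0,"az":0,"x":-14,"y":0,"z":36,"hand":-1},{"ax":0,"ay":0,"az":0,"x":-14,"y":0,"z":36,"hand":-1},{"ax":0,"ay":0,"az":0,"x":-14,"y":0,"z":36,"hand":-1},{"ax":0,"ay":0,"az":0,"x":-14,"y":0,"z":36,"hand":-1},{"ax":0,"ay":0,"az":0,"x":-14,"y":0,"z":36,"hand":-1}]'
python3 -m inch '[{"ax":0,"ay":0,"az":0,"x":-14,"y":0,"z":36,"hand":-1},{"ax":0,"ay":0,"az":0,"x":-14,"y":0,"z":36,"hand":-1},{"ax":0,"ay":0,"az":0,"x":-14,"y":0,"z":36,"hand":-1},{"ax":0,"ay":-0.12,"az":0,"x":0,"y":0,"z":0,"hand":-1},{"ax":0,"ay":-0.12,"az":0,"x":0,"y":0,"z":0,"hand":-1}]'
python3 -m inch '[{"ax":0,"ay":-0.12,"az":0,"x":0,"y":0,"z":0,"hand":-1},{"ax":0,"ay":-0.12,"az":0,"x":0,"y":0,"z":0,"hand":-1},{"ax":0,"ay":-0.12,"az":0,"x":0,"y":0,"z":0,"hand":-1},{"ax":0,"ay":-0.12,"az":0,"x":0,"y":0,"z":0,"hand":-1},{"ax":0,"ay":-0.12,"az":0,"x":0,"y":0,"z":0,"hand":-1}]'
python3 -m inch '[{"ax":0,"ay":-0.12,"az":0,"x":0,"y":0,"z":0,"hand":-1},{"ax":0,"ay":-0.12,"az":0,"x":0,"y":0,"z":0,"hand":-1},{"ax":0,"ay":-0.12,"az":0,"x":0,"y":0,"z":0,"hand":-1},{"ax":0,"ay":-0.12,"az":0,"x":0,"y":0,"z":0,"hand":-1},{"ax":0,"ay":-0.12,"az":0,"x":0,"y":0,"z":0,"hand":-1}]'
python3 -m inch '[{"ax":0,"ay":-0.05,"az":0,"x":0,"y":0,"z":0,"hand":-1},{"ax":0,"ay":0,"az":0,"x":0,"y":0,"z":0,"hand":-1},{"ax":0,"ay":0,"az":0,"x":0,"y":0,"z":0,"hand":-1}]'
python3 look.py w2
```

```text
time: 0.57
eef_pos: [0.4203, -0.47, 0.2418]
tcp_rot: [-0.596, 0.38, -0.379, 0.597]
contact_force: [0.6, -0.5, -0.0]
opening: 0.999
time: 0.98
eef_pos: [0.5538, -0.3301, 0.242]
tcp_rot: [-0.597, 0.38, -0.379, 0.597]
contact_force: [0.8, -0.6, -0.5]
opening: 1.0
time: 1.4
eef_pos: [0.6341, -0.2455, 0.2415]
tcp_rot: [-0.639, 0.303, -0.302, 0.639]
contact_force: [-0.3, -0.3, -0.6]
opening: 1.0
time: 1.82
eef_pos: [0.6327, -0.2479, 0.2417]
tcp_rot: [-0.7, 0.101, -0.101, 0.7]
contact_force: [-0.4, 0.1, -0.2]
opening: 1.0
time: 2.23
eef_pos: [0.6326, -0.2479, 0.2417]
tcp_rot: [-0.698, -0.11, 0.11, 0.699]
contact_force: [-0.2, 0.6, -0.8]
opening: 0.999
time: 2.48
eef_pos: [0.6327, -0.2479, 0.2419]
tcp_rot: [-0.696, -0.125, 0.125, 0.696]
contact_force: [-0.1, 0.2, 0.3]
opening: 1.003
[ 0.6328 -0.248   0.242 ] [-0.523  0.297  1.564  0.     1.281 -0.878] [0.09 0.63 0.45] 1.0038576277622977
[[ 0.937 -0.    -0.348]
 [ 0.348  0.     0.937]
 [-0.    -1.     0.   ]]
[[ 1.000e+00  6.000e-04 -1.200e-03 -3.000e-04]
 [ 1.300e-03 -2.686e-01  9.632e-01 -1.318e-01]
 [ 3.000e-04 -9.632e-01 -2.686e-01  6.770e-02]
 [ 0.000e+00  0.000e+00  0.000e+00  1.000e+00]] 64.67741674393984 [-0.02654482  0.          0.          0.          0.        ]
```

View pics/w2.png

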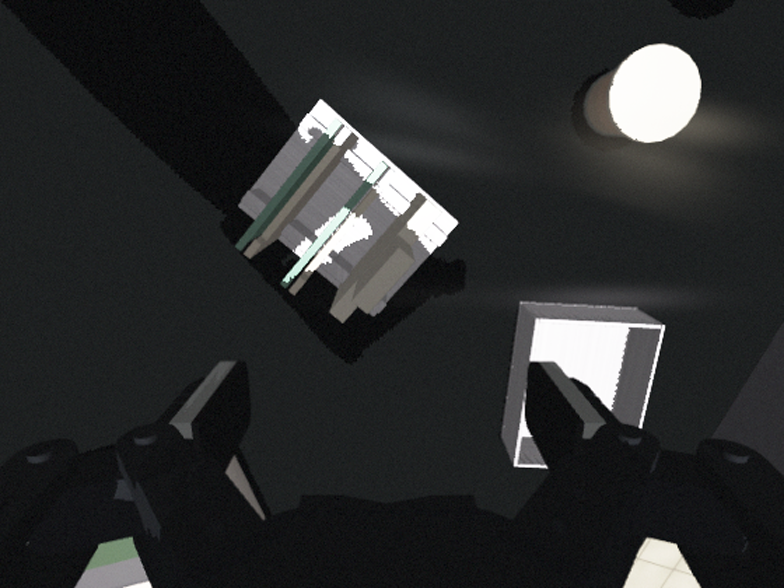

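```bash
python3 -m inch '[{"ax":0,"ay":0.12,"az":0,"x":0,"y":0,"z":0,"hand":-1},{"ax":0,"ay":0.12,"az":0,"x":0,"y":0,"z":0,"hand":-1},{"ax":0,"ay":0.12,"az":0,"x":0,"y":0,"z":0,"hand":-1},{"ax":0,"ay":0.12,"az":0,"x":0,"y":0,"z":0,"hand":-1},{"ax":0,"ay":0.12,"az":0,"x":0,"y":0,"z":0,"hand":-1}]'
python3 -m inch '[{"ax":0,"ay":0.12,"az":0,"x":0,"y":0,"z":0,"hand":-1},{"ax":0,"ay":0,"az":0,"x":0,"y":0,"z":0,"hand":-1},{"ax":0,"ay":0,"az":0,"x":0,"y":0,"z":0,"hand":-1}]'
python3 look.py w3
```

```text
time: 2.95
eef_pos: [0.6328, -0.248, 0.2422]
tcp_rot: [-0.702, 0.088, -0.088, 0.702]
contact_force: [-0.4, 0.0, -0.9]
opening: 1.0
time: 3.2
eef_pos: [0.6328, -0.248, 0.2422]
tcp_rot: [-0.696, 0.127, -0.127, 0.696]
contact_force: [-1.3, 0.2, 0.1]
opening: 0.997
[ 0.6328 -0.2481  0.2422] [-0.523  0.297  1.564  0.     1.281 -0.162] [-0.    0.54  0.12] 0.9961405084115188
[[ 0.936 -0.     0.353]
 [-0.353  0.     0.936]
 [-0.    -1.     0.   ]]
[[ 1.000e+00  4.000e-04 -4.000e-04 -1.000e-04]
 [ 5.000e-04 -2.693e-01  9.631e-01 -1.318e-01]
 [ 3.000e-04 -9.631e-01 -2.693e-01  6.750e-02]
 [ 0.000e+00  0.000e+00  0.000e+00  1.000e+00]] 64.67741674393984 [-0.02654482  0.          0.          0.          0.        ]
```

View pics/w3.png

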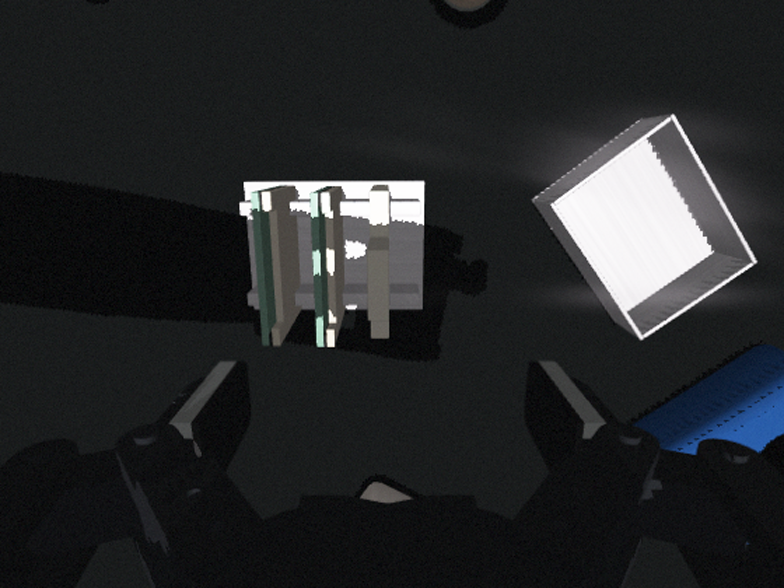

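Run:
```python
from h import *
import pickle
c=pickle.load(open("w3.pkl","rb")); T=c["T"]
M=R.from_matrix(np.array([[.936,0,.353],[-.353,0,.936],[0,-1,0]])).as_matrix(); p0=np.array([.6328,-.2481,.2422])
def sh(n,p,z):
    q=plane(c,np.array(p)/1.4,z); print(n,(((q-p0)@M)*1000).round(1)[:,[0,2]].tolist(), q[:,:2].round(4).tolist())
sh("tab",[(368,240),(389,240),(368,285),(378.5,285),(378.5,338)],.131)
sh("slab ends .086",[(379,187),(379,338)],.086)
sh("rack base",[(246,182),(424,182),(424,309)],.008)
g=c["img"].mean(2); r=g[120:250,262:282]; print(r[::3,::2].astype(int))
```

```text
tab [[-10.3, 26.3], [0.8, 26.3], [-10.5, 1.7], [-4.8, 1.7], [-5.0, -29.0]] [[0.6325, -0.2199], [0.6429, -0.2238], [0.6236, -0.2428], [0.6289, -0.2448], [0.6179, -0.2735]]
slab ends .086 [[-5.1, 51.2], [-5.5, -46.9]] [[0.6461, -0.1984], [0.6111, -0.2901]]
rack base [[-109.2, 50.7], [28.2, 50.6], [30.4, -52.2]] [[0.5486, -0.1621], [0.677, -0.2107], [0.6428, -0.3077]]
[[ 26  26  28  26  25  27  30  28  30  29]
 [ 23  24  22  28  24  26  26  27  26  26]
 [ 26  25  24  23  28  28  25  26  24  25]
 [164 165 166 170 169 169 176 174 175 171]
 [253 253 229 139  98  98 101 111 253 253]
 [253 232  95  91  97  96  92  91 254 254]
 [253 253 253 253 253 253 253 252 142 254]
 [248 253 253 253 253 253 253 252 102 249]
 [229 252 253 253 253 253 253 252 110 225]
 [254 251 253 253 253 253 253 252 153 253]
 [254 252 253 253 253 253 253 252 131 252]
 [251 252 253 252 252 252 252 252 137 246]
 [130 251 252 252 253 252 252 252 100 253]
 [103 239 252 252 245 136 252 243 102 103]
 [105 100 104 102 106 104 104 102 103 103]
 [101 102 104 104 102 106 103 103 101 102]
 [101 101  97  99  98 100  96  98 104 100]
 
[... 460 characters left out ...]
01  97  98]
 [ 89 101 104 101  99 102 101 101  84  80]
 [ 86 101 103  99 101  97 102  99  89  80]
 [ 98 103 102 102 100 104  97 101  91 100]
 [ 93  97  99 107 100  98 101 102  90  98]
 [ 92 100 101 102 101 101 101 101  87  95]
 [ 87  98  98  99 100 103 102  99  98  99]
 [ 48 101 103  99  99 101 104 100   7   3]
 [ 43 100 102 100 102  98 100  99   9  15]
 [ 29  87 101 100 100  98  99 100  10  11]
 [  8  31  98 100 102 103  99 101   8  10]
 [  5  30  99 104 102 102  99 102  10   6]
 [ 10  24 100 100 101 100 102  99  11  11]
 [  8  26  99  99 103 101  99  98  15  13]
 [ 12   5   8  12  11  10  11  14  11  13]
 [ 11   9  12   8  13  10   7  11  11   0]
 [  8   8  13   9  10   5  10  10  13  17]]
```

```bash
python3 -m inch '[{"ax":0,"ay":0,"az":0,"x":-5,"y":0,"z":2,"hand":-1},{"ax":0,"ay":0.01,"az":0,"x":0,"y":34,"z":0,"hand":-1},{"ax":0,"ay":0,"az":0,"x":0,"y":34,"z":0,"hand":-1},{"ax":0,"ay":0,"az":0,"x":0,"y":34,"z":0,"hand":-1},{"ax":0,"ay":0,"az":0,"x":0,"y":25,"z":0,"hand":-1}]' 40
python3 -m inch '[{"ax":0,"ay":0,"az":0,"x":0,"y":10,"z":0,"hand":-1},{"ax":0,"ay":0,"az":0,"x":0,"y":0,"z":0,"hand":-1},{"ax":0,"ay":0,"az":0,"x":0,"y":0,"z":0,"hand":1},{"ax":0,"ay":0,"az":0,"x":0,"y":0,"z":0,"hand":1},{"ax":0,"ay":0,"az":0,"x":0,"y":0,"z":0,"hand":1}]' 40
python3 -m inch '[{"ax":0,"ay":0,"az":0,"x":0,"y":0,"z":0,"hand":1},{"ax":0,"ay":0,"az":0,"x":0,"y":0,"z":0,"hand":1},{"ax":0,"ay":0,"az":0,"x":0,"y":0,"z":0,"hand":1},{"ax":0,"ay":0,"az":0,"x":0,"y":0,"z":0,"hand":1},{"ax":0,"ay":0,"az":0,"x":0,"y":0,"z":0,"hand":1}]' 40
```

```text
time: 3.67
eef_pos: [0.6274, -0.2434, 0.1122]
tcp_rot: [-0.695, 0.132, -0.129, 0.695]
contact_force: [-0.8, 0.6, -0.8]
opening: 1.0
time: 4.08
eef_pos: [0.6305, -0.2453, 0.1085]
tcp_rot: [0.695, -0.129, 0.133, -0.694]
contact_force: [-0.2, 0.3, 1.0]
opening: 0.605
time: 4.5
eef_pos: [0.6292, -0.2446, 0.1064]
tcp_rot: [0.695, -0.131, 0.131, -0.695]
contact_force: [-0.6, 1.1, 3.8]
opening: 0.136
```

```bash
python3 -m inch '[{"ax":0,"ay":0,"az":0,"x":0,"y":-20,"z":0,"hand":1},{"ax":0,"ay":0,"az":0,"x":0,"y":-30,"z":0,"hand":1},{"ax":0,"ay":0,"az":0,"x":0,"y":-30,"z":0,"hand":1},{"ax":0,"ay":0,"az":0,"x":0,"y":-30,"z":0,"hand":1},{"ax":0,"ay":-0.1,"az":0,"x":0,"y":0,"z":0,"hand":1}]'
python3 -m inch '[{"ax":0,"ay":-0.1,"az":0,"x":0,"y":0,"z":0,"hand":1},{"ax":0,"ay":-0.11,"az":0,"x":0,"y":0,"z":0,"hand":1},{"ax":0,"ay":0,"az":0,"x":-7,"y":0,"z":36,"hand":1},{"ax":0,"ay":0,"az":0,"x":-8,"y":0,"z":37,"hand":1},{"ax":0,"ay":0,"az":0,"x":-7,"y":0,"z":36,"hand":1}]'
python3 -m inch '[{"ax":0,"ay":0,"az":0,"x":-8,"y":0,"z":37,"hand":1},{"ax":0,"ay":0,"az":0,"x":-7,"y":0,"z":37,"hand":1},{"ax":0,"ay":0,"az":0,"x":-8,"y":0,"z":37,"hand":1},{"ax":0,"ay":0,"az":0,"x":-7,"y":0,"z":37,"hand":1},{"ax":0,"ay":0,"az":0,"x":-8,"y":0,"z":37,"hand":1}]'
python3 -m inch '[{"ax":0,"ay":0,"az":0,"x":-7,"y":0,"z":37,"hand":1},{"ax":0,"ay":0,"az":0,"x":-8,"y":0,"z":37,"hand":1},{"ax":0,"ay":0,"az":0,"x":0,"y":0,"z":0,"hand":1},{"ax":0,"ay":0,"az":0,"x":0,"y":0,"z":0,"hand":1},{"ax":0,"ay":0,"az":0,"x":0,"y":0,"z":0,"hand":1}]'
python3 look.py w4
```

```text
time: 4.92
eef_pos: [0.6319, -0.246, 0.2233]
tcp_rot: [0.702, -0.092, 0.1, -0.699]
contact_force: [1.1, -0.6, 0.0]
opening: 0.136
time: 5.33
eef_pos: [0.6129, -0.1333, 0.214]
tcp_rot: [-0.706, 0.024, -0.022, 0.707]
contact_force: [1.3, 0.5, -1.4]
opening: 0.133
time: 5.75
eef_pos: [0.5866, 0.0545, 0.2144]
tcp_rot: [-0.707, 0.023, -0.022, 0.707]
contact_force: [0.8, 0.5, -1.6]
opening: 0.138
time: 6.17
eef_pos: [0.5769, 0.1274, 0.2146]
tcp_rot: [0.707, -0.022, 0.022, -0.707]
contact_force: [0.1, -0.5, -1.8]
opening: 0.136
[0.5772 0.1268 0.2147] [ 0.045  0.128  1.814 -0.     1.201  0.109] [ 0.21 -0.5  -1.8 ] 0.13775373853805675
[[ 0.998 -0.001  0.064]
 [-0.064 -0.     0.998]
 [-0.001 -1.    -0.001]]
[[ 1.000e+00  5.000e-04 -8.000e-04 -2.000e-04]
 [ 9.000e-04 -2.691e-01  9.631e-01 -1.318e-01]
 [ 3.000e-04 -9.631e-01 -2.691e-01  6.760e-02]
 [ 0.000e+00  0.000e+00  0.000e+00  1.000e+00]] 64.67741674393984 [-0.02654482  0.          0.          0.          0.        ]
```

View pics/w4.png

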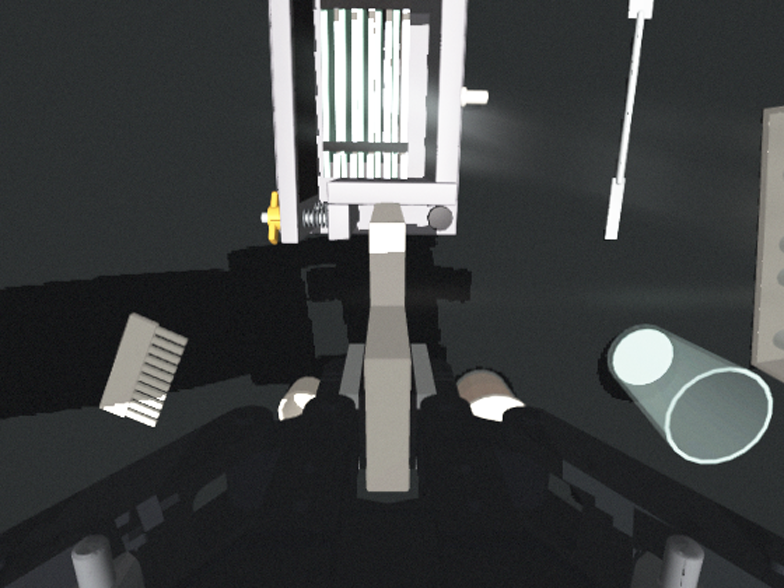

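Run:
```python
from h import *
import pickle
c=pickle.load(open("w4.pkl","rb")); T=c["T"]
s=get_state(); M=R.from_quat(s["tcp_rot"]).as_matrix(); p0=s["eef_pos"]
g=c["img"].astype(int).mean(2)
for v in (40,60,80,95,112):
    r=g[v-2:v+3].mean(0); print(v,"u190:",r[190:345].astype(int).tolist() if v in(60,95) else "")
    d=np.abs(np.diff(r)); pk=[i for i in range(190,340) if d[i]>15 and d[i]>=d[i-1] and d[i]>=d[i+1]]
    q=plane(c,[(i+.5+.5,v) for i in pk],.09); t=((q-p0)@M*1000)[:,0].round(1)
    print([(i,x) for i,x in zip(pk,t)])
for n,p in (("sidewall R in/out",[(400,182),(400,204)]),("plate right end",[(298,242),(282,242)]),("bw inner",[(441,20),(439,180)])):
    print(n,((plane(c,np.array(p)/1.4,.09)-p0)@M*1000)[:,[0,2]].round(1).tolist())
```

```text
40 u190: 
[(192, np.float64(-60.1)), (207, np.float64(-49.4)), (224, np.float64(-37.3)), (229, np.float64(-33.8)), (234, np.float64(-30.2)), (238, np.float64(-27.4)), (246, np.float64(-21.7)), (250, np.float64(-18.9)), (259, np.float64(-12.5)), (262, np.float64(-10.4)), (271, np.float64(-4.0)), (274, np.float64(-1.9)), (280, np.float64(2.3)), (284, np.float64(5.2)), (286, np.float64(6.6)), (304, np.float64(19.3)), (313, np.float64(25.7)), (330, np.float64(37.8))]
60 u190: [47, 49, 49, 53, 146, 206, 225, 230, 230, 231, 231, 232, 232, 233, 233, 234, 235, 232, 184, 96, 57, 42, 37, 39, 38, 39, 41, 43, 43, 42, 44, 46, 46, 48, 51, 88, 170, 231, 237, 237, 254, 254, 254, 254, 196, 105, 105, 103, 105, 252, 255, 255, 255, 254, 254, 254, 254, 160, 115, 119, 118, 254, 255, 255, 255, 254, 254, 254, 254, 215, 132, 132, 136, 255, 255, 255, 255, 194, 255, 254, 254, 255, 138, 146, 207, 255, 255, 255, 255, 254, 221, 254, 254, 254, 252, 153, 214, 255, 255, 255, 255, 255, 242, 242, 242, 241, 241, 241, 241, 241, 241, 240, 240, 240, 231, 139, 97, 93, 94, 90, 90, 87, 87, 136, 229, 247, 246, 246, 245, 246, 
[... 2371 characters left out ...]

112 u190: 
[(196, np.float64(-60.1)), (210, np.float64(-49.6)), (226, np.float64(-37.7)), (234, np.float64(-31.7)), (237, np.float64(-29.5)), (242, np.float64(-25.7)), (247, np.float64(-22.0)), (249, np.float64(-20.5)), (255, np.float64(-16.0)), (259, np.float64(-13.1)), (261, np.float64(-11.6)), (267, np.float64(-7.1)), (271, np.float64(-4.1)), (273, np.float64(-2.6)), (278, np.float64(1.1)), (279, np.float64(1.8)), (283, np.float64(4.8)), (285, np.float64(6.3)), (303, np.float64(19.7)), (311, np.float64(25.7)), (326, np.float64(36.9)), (328, np.float64(38.4))]
sidewall R in/out [[6.2, 56.3], [6.3, 44.6]]
plate right end [[-50.5, 23.5], [-59.4, 23.5]]
bw inner [[25.9, 135.4], [27.2, 57.4]]
```

Run:
```python
from h import *
import pickle
c=pickle.load(open("w4.pkl","rb")); save(c,"w4c.png",(185,0,340,140),4.2)
```

```text
(no output)
```

View pics/w4c.png

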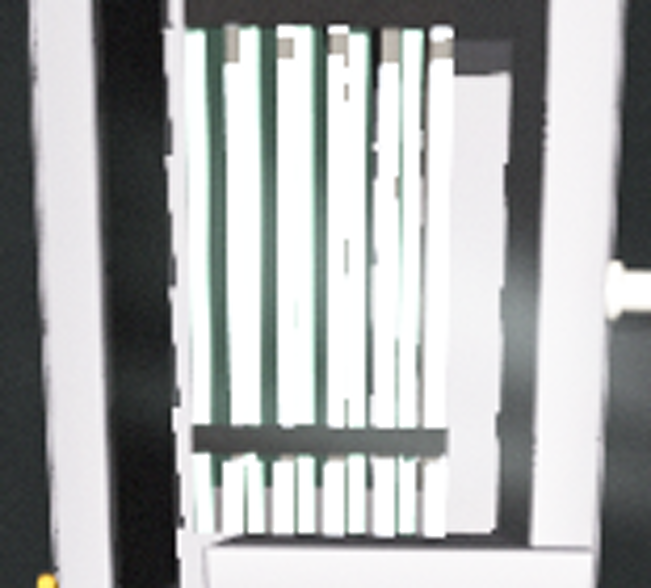

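Run:
```python
from h import *
import pickle
c=pickle.load(open("w4.pkl","rb")); Tt=np.array(c["T_tool_cam"])
Ti=np.linalg.inv(Tt); rv=cv2.Rodrigues(Ti[:3,:3])[0]
pj=lambda P:cv2.projectPoints(np.array(P,float)/1000,rv,Ti[:3,3],c["K"],c["D"])[0].reshape(-1,2).round(1).tolist()
print("slab end top edge",pj([(-6,20.4,48),(6,20.4,48)]),"bottom",pj([(-6,98.4,48),(6,98.4,48)]),"tab top edge",pj([(-6,-24.6,20),(6,-24.6,20)]))
g=c["img"].astype(int).mean(2)
for v in (165,185,205,216,222,240,265,300,330): print(v,[(i,int(g[v,i])) for i in range(255,300)if abs(g[v,i+1]-g[v,i-1])>25])
```

```text
slab end top edge [[264.0, 157.9], [290.2, 157.9]] bottom [[268.2, 143.3], [285.8, 143.3]] tab top edge [[260.1, 254.7], [294.4, 254.7]]
165 [(262, 79), (263, 148), (264, 255), (288, 255), (289, 212), (290, 83)]
185 [(263, 45), (264, 153), (288, 155), (289, 70), (290, 24)]
205 [(263, 35), (264, 117), (265, 164), (288, 155), (289, 64), (290, 29)]
216 [(263, 32), (264, 87), (265, 163), (288, 153), (289, 46)]
222 [(263, 37), (264, 113), (288, 129), (289, 78), (290, 20)]
240 [(261, 37), (262, 131), (290, 130), (291, 108), (292, 23)]
265 [(257, 102), (258, 33), (259, 39), (260, 145), (292, 152), (293, 102), (294, 25), (295, 46), (296, 108)]
300 [(260, 40), (261, 119), (262, 157), (291, 148), (292, 106), (293, 33)]
330 [(255, 27), (257, 34), (261, 56), (262, 154), (291, 143), (292, 51), (296, 41), (298, 27)]
```

```bash
python3 -m inch '[{"ax":0,"ay":0,"az":0,"x":6,"y":0,"z":36,"hand":1},{"ax":0,"ay":0,"az":0,"x":6,"y":0,"z":36,"hand":1},{"ax":0,"ay":0,"az":0,"x":6,"y":0,"z":36,"hand":1},{"ax":0,"ay":0,"az":0,"x":0,"y":12,"z":0,"hand":1},{"ax":0,"ay":0,"az":0,"x":0,"y":0,"z":0,"hand":1}]'
python3 -m inch '[{"ax":0,"ay":0,"az":0,"x":0,"y":0,"z":0,"hand":1},{"ax":0,"ay":0,"az":0,"x":0,"y":0,"z":0,"hand":1},{"ax":0,"ay":0,"az":0,"x":0,"y":0,"z":0,"hand":1}]'
python3 look.py w5
```

```text
time: 6.63
eef_pos: [0.6016, 0.2339, 0.2007]
tcp_rot: [0.707, -0.023, 0.021, -0.706]
contact_force: [0.3, -0.6, -2.8]
opening: 0.133
time: 6.88
eef_pos: [0.6024, 0.2326, 0.2037]
tcp_rot: [0.707, -0.023, 0.023, -0.707]
contact_force: [-0.2, 0.6, -0.3]
opening: 0.132
[0.6024 0.2328 0.2039] [ 0.212  0.255  1.687 -0.     1.199  0.277] [ 0.01  0.34 -1.55] 0.1288892107091198
[[ 0.998  0.001  0.065]
 [-0.065  0.     0.998]
 [ 0.001 -1.     0.   ]]
[[ 1.000e+00  5.000e-04 -8.000e-04 -2.000e-04]
 [ 9.000e-04 -2.691e-01  9.631e-01 -1.318e-01]
 [ 3.000e-04 -9.631e-01 -2.691e-01  6.760e-02]
 [ 0.000e+00  0.000e+00  0.000e+00  1.000e+00]] 64.67741674393984 [-0.02654482  0.          0.          0.          0.        ]
```

View pics/w5.png

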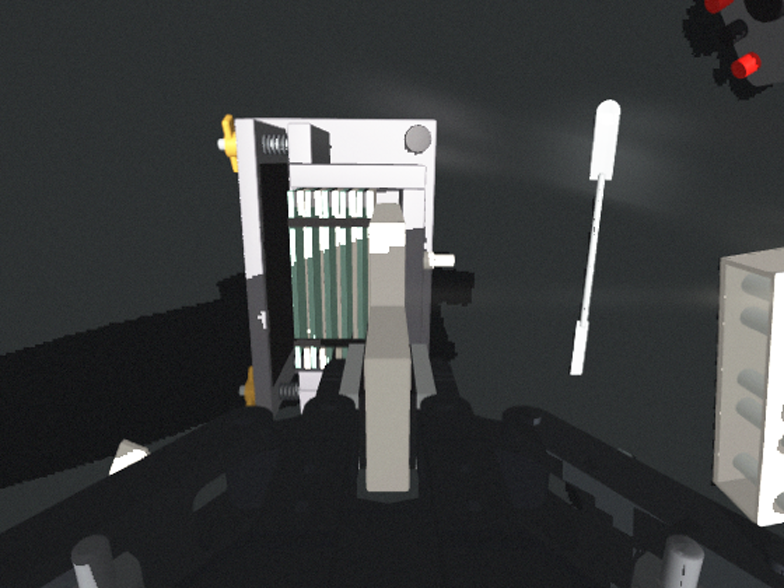

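Run:
```python
from h import *
import pickle
c=pickle.load(open("w5.pkl","rb"))
s=get_state(); M=R.from_quat(s["tcp_rot"]).as_matrix(); p0=s["eef_pos"]
g=c["img"].astype(int).mean(2)
def tl(p,z): return ((plane(c,p,z)-p0)@M*1000)[:,[0,2]].round(1).tolist()
for v in (137,140,143): 
    print(v,g[v-1:v+2].mean(0)[200:310].astype(int).tolist())
print("cols u=205..",[ (v,int(g[v,225])) for v in range(112,142)])
print(tl([(u,140) for u in(188,206,262,268,274,280,286,288,290)],.09))
print("sidewall inner/outer",tl([(225,134),(225,117.5)],.09))
```

```text
137 [19, 22, 19, 20, 23, 174, 222, 233, 230, 159, 118, 109, 229, 246, 249, 249, 243, 143, 229, 232, 231, 229, 127, 121, 185, 248, 249, 251, 252, 198, 243, 236, 235, 239, 112, 127, 116, 225, 242, 247, 247, 238, 163, 217, 216, 216, 185, 119, 121, 201, 245, 248, 248, 247, 134, 221, 215, 214, 212, 108, 114, 153, 246, 248, 241, 240, 219, 120, 126, 163, 164, 162, 165, 165, 163, 171, 216, 216, 216, 216, 218, 216, 216, 216, 212, 60, 63, 92, 231, 248, 248, 248, 248, 248, 248, 247, 247, 247, 247, 247, 246, 247, 246, 207, 245, 246, 246, 246, 246, 201]
140 [21, 22, 23, 21, 22, 162, 253, 254, 254, 209, 138, 133, 251, 255, 255, 255, 255, 151, 254, 254, 254, 254, 146, 140, 220, 255, 255, 255, 255, 244, 254, 254, 254, 255, 118, 144, 159, 255, 255, 255, 255, 255, 174, 254, 254, 254, 241, 150, 163, 254, 255, 255, 255, 255, 172, 255, 254, 254, 255, 131, 155, 203, 255, 255, 255, 255, 251, 120, 137, 242, 243, 243, 243, 243, 243, 243, 243, 243, 244, 243, 244, 244, 243, 243, 238, 62, 60, 93, 231, 248, 248, 248, 248, 248, 248, 248, 247, 248, 247, 247, 247, 247, 246, 196, 246, 245, 245, 246, 245, 190]
143 [2
[... 386 characters left out ...]
0, 240, 239, 239, 239, 240, 208, 62, 62, 106, 237, 248, 248, 247, 247, 247, 247, 247, 247, 247, 247, 247, 246, 246, 245, 179, 245, 245, 245, 246, 244, 181]
cols u=205.. [(112, 58), (113, 62), (114, 61), (115, 59), (116, 66), (117, 133), (118, 240), (119, 247), (120, 247), (121, 246), (122, 245), (123, 245), (124, 244), (125, 243), (126, 243), (127, 243), (128, 241), (129, 241), (130, 240), (131, 240), (132, 237), (133, 205), (134, 74), (135, 55), (136, 236), (137, 255), (138, 255), (139, 255), (140, 255), (141, 255)]
[[-65.0, 48.9], [-51.8, 48.8], [-10.9, 48.8], [-6.6, 48.8], [-2.2, 48.8], [2.2, 48.8], [6.5, 48.8], [8.0, 48.8], [9.5, 48.8]]
sidewall inner/outer [[-37.8, 53.1], [-37.3, 64.7]]
```

```bash
python3 -m inch '[{"ax":0,"ay":0,"az":0,"x":0.4,"y":10,"z":1,"hand":1},{"ax":0,"ay":0,"az":0,"x":0,"y":6,"z":0,"hand":1},{"ax":0,"ay":0,"az":0,"x":0,"y":6,"z":0,"hand":1},{"ax":0,"ay":0,"az":0,"x":0,"y":6,"z":0,"hand":1},{"ax":0,"ay":0,"az":0,"x":0,"y":0,"z":0,"hand":1}]'
python3 -m inch '[{"ax":0,"ay":0,"az":0,"x":0,"y":8,"z":0,"hand":1},{"ax":0,"ay":0,"az":0,"x":0,"y":8,"z":0,"hand":1},{"ax":0,"ay":0,"az":0,"x":0,"y":8,"z":0,"hand":1},{"ax":0,"ay":0,"az":0,"x":0,"y":0,"z":0,"hand":1}]'
```

```text
time: 7.35
eef_pos: [0.6016, 0.2349, 0.1729]
tcp_rot: [0.707, -0.023, 0.021, -0.706]
contact_force: [0.5, 0.1, -1.3]
opening: 0.137
time: 7.68
eef_pos: [0.6015, 0.235, 0.1486]
tcp_rot: [0.707, -0.023, 0.021, -0.706]
contact_force: [1.0, 0.1, -1.7]
opening: 0.134
```

```bash
python3 -m inch '[{"ax":0,"ay":0,"az":0,"x":0,"y":10,"z":0,"hand":1},{"ax":0,"ay":0,"az":0,"x":0,"y":10,"z":0,"hand":1},{"ax":0,"ay":0,"az":0,"x":0,"y":8,"z":0,"hand":1},{"ax":0,"ay":0,"az":0,"x":0,"y":5,"z":0,"hand":1},{"ax":0,"ay":0,"az":0,"x":0,"y":0,"z":0,"hand":1}]'
python3 -m inch '[{"ax":0,"ay":0,"az":0,"x":0,"y":4,"z":0,"hand":1},{"ax":0,"ay":0,"az":0,"x":0,"y":2,"z":0,"hand":1},{"ax":0,"ay":0,"az":0,"x":0,"y":0,"z":0,"hand":1},{"ax":0,"ay":0,"az":0,"x":0,"y":0,"z":0,"hand":1}]'
```

```text
time: 8.1
eef_pos: [0.6016, 0.235, 0.1162]
tcp_rot: [0.707, -0.023, 0.021, -0.707]
contact_force: [-0.2, 0.4, -1.9]
opening: 0.134
time: 8.43
eef_pos: [0.6025, 0.2352, 0.1125]
tcp_rot: [-0.707, 0.022, -0.022, 0.707]
contact_force: [0.4, -0.0, -1.2]
opening: 0.135
```

```bash
python3 -m inch '[{"ax":0,"ay":0,"az":0,"x":0,"y":2,"z":0,"hand":1},{"ax":0,"ay":0,"az":0,"x":0,"y":1,"z":0,"hand":1},{"ax":0,"ay":0,"az":0,"x":0,"y":0,"z":0,"hand":1},{"ax":0,"ay":0,"az":0,"x":0,"y":0,"z":0,"hand":1}]'
python3 -m inch '[{"ax":0,"ay":0,"az":0,"x":0,"y":2,"z":0,"hand":1},{"ax":0,"ay":0,"az":0,"x":0,"y":0,"z":0,"hand":1},{"ax":0,"ay":0,"az":0,"x":0,"y":0,"z":0,"hand":1}]'
```

```text
time: 8.77
eef_pos: [0.6024, 0.2352, 0.1093]
tcp_rot: [0.707, -0.022, 0.022, -0.707]
contact_force: [-0.7, -1.1, -1.9]
opening: 0.135
time: 9.02
eef_pos: [0.6032, 0.2353, 0.1084]
tcp_rot: [-0.707, 0.022, -0.023, 0.707]
contact_force: [0.4, 0.3, 2.5]
opening: 0.134
```

```bash
python3 -m inch '[{"ax":0,"ay":0,"az":0,"x":0,"y":0,"z":0,"hand":0},{"ax":0,"ay":0,"az":0,"x":0,"y":0,"z":0,"hand":0},{"ax":0,"ay":0,"az":0,"x":0,"y":0,"z":0,"hand":0},{"ax":0,"ay":0,"az":0,"x":0,"y":0,"z":0,"hand":0},{"ax":0,"ay":0,"az":0,"x":0,"y":0,"z":0,"hand":0}]'
python3 -m inch '[{"ax":0,"ay":0,"az":0,"x":0,"y":-10,"z":0,"hand":0},{"ax":0,"ay":0,"az":0,"x":0,"y":-30,"z":0,"hand":0},{"ax":0,"ay":0,"az":0,"x":0,"y":-30,"z":0,"hand":0},{"ax":0,"ay":0,"az":0,"x":0,"y":-30,"z":0,"hand":0},{"ax":0,"ay":0,"az":0,"x":0,"y":0,"z":0,"hand":0}]'
python3 -m inch '[{"ax":0,"ay":0,"az":0,"x":0,"y":0,"z":0,"hand":0},{"ax":0,"ay":0,"az":0,"x":0,"y":0,"z":0,"hand":0}]'
python3 look.py w6
```

```text
time: 9.43
eef_pos: [0.6023, 0.2352, 0.107]
tcp_rot: [0.707, -0.022, 0.022, -0.707]
contact_force: [0.7, -0.2, 0.9]
opening: 0.499
time: 9.85
eef_pos: [0.6063, 0.2361, 0.2168]
tcp_rot: [-0.705, 0.017, -0.027, 0.708]
contact_force: [0.7, 0.2, 1.0]
opening: 0.505
time: 10.02
eef_pos: [0.6022, 0.2351, 0.2074]
tcp_rot: [0.707, -0.022, 0.022, -0.707]
contact_force: [-0.8, 0.2, -0.6]
opening: 0.502
[0.6017 0.235  0.2061] [0.216 0.255 1.683 0.    1.206 0.279] [-0.51  0.6  -0.17] 0.5029639743949472
[[ 0.998 -0.002  0.063]
 [-0.063 -0.     0.998]
 [-0.002 -1.    -0.001]]
[[ 1.000e+00  5.000e-04 -8.000e-04 -2.000e-04]
 [ 9.000e-04 -2.691e-01  9.631e-01 -1.318e-01]
 [ 3.000e-04 -9.631e-01 -2.691e-01  6.760e-02]
 [ 0.000e+00  0.000e+00  0.000e+00  1.000e+00]] 64.67741674393984 [-0.02654482  0.          0.          0.          0.        ]
```

View pics/w6.png

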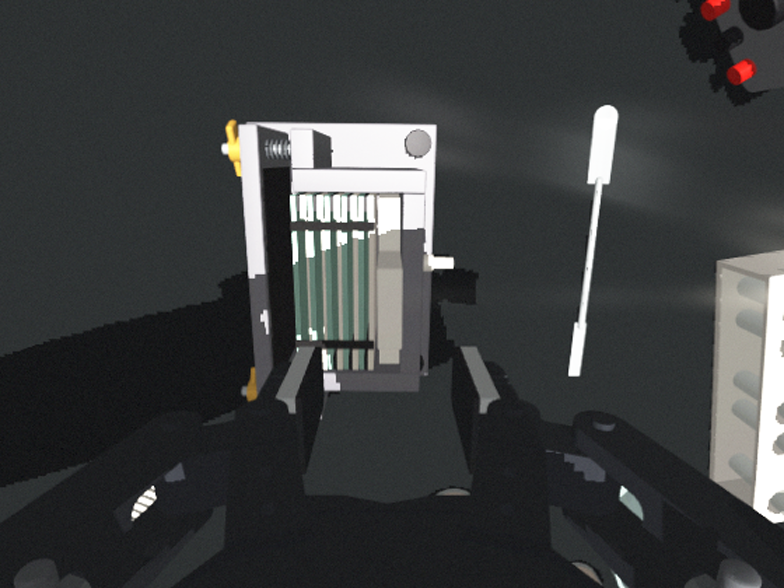

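```bash
python3 -m inch '[{"ax":0,"ay":0,"az":0,"x":-38,"y":0,"z":0,"hand":0},{"ax":0,"ay":0,"az":0,"x":-38,"y":0,"z":0,"hand":1},{"ax":0,"ay":0,"az":0,"x":-37,"y":0,"z":0,"hand":1},{"ax":0,"ay":-0.12,"az":0,"x":0,"y":0,"z":0,"hand":1},{"ax":0,"ay":-0.12,"az":0,"x":0,"y":0,"z":0,"hand":1}]'
python3 -m inch '[{"ax":0,"ay":-0.12,"az":0,"x":0,"y":0,"z":0,"hand":1},{"ax":0,"ay":-0.12,"az":0,"x":0,"y":0,"z":0,"hand":1},{"ax":0,"ay":-0.12,"az":0,"x":0,"y":0,"z":0,"hand":1},{"ax":0,"ay":-0.12,"az":0,"x":0,"y":0,"z":0,"hand":1},{"ax":0,"ay":-0.12,"az":0,"x":0,"y":0,"z":0,"hand":1}]'
python3 -m inch '[{"ax":0,"ay":-0.12,"az":0,"x":0,"y":0,"z":0,"hand":1},{"ax":0,"ay":-0.12,"az":0,"x":0,"y":0,"z":0,"hand":1},{"ax":0,"ay":-0.12,"az":0,"x":0,"y":0,"z":0,"hand":1},{"ax":0,"ay":-0.12,"az":0,"x":0,"y":0,"z":0,"hand":1},{"ax":0,"ay":-0.12,"az":0,"x":0,"y":0,"z":0,"hand":1}]'
python3 -m inch '[{"ax":0,"ay":-0.12,"az":0,"x":0,"y":0,"z":0,"hand":1},{"ax":0,"ay":-0.01,"az":0,"x":0,"y":0,"z":0,"hand":1},{"ax":0,"ay":0,"az":0,"x":0,"y":0,"z":0,"hand":1},{"ax":0,"ay":0,"az":0,"x":0,"y":0,"z":0,"hand":1}]'
python3 - <<'E'
from h import *
s=get_state(); M=R.from_quat(s["tcp_rot"]).as_matrix(); print(s["eef_pos"].round(4),M.round(3).tolist(),s["opening"],s["contact_force"].round(2),s["qpos"].round(2))
print("to plate face centre, tool mm",((np.array([.5252,.239,.081])-s["eef_pos"])@M*1000).round(1))
E
```

```text
time: 10.48
eef_pos: [0.486, 0.2421, 0.2043]
tcp_rot: [0.704, 0.063, -0.067, -0.704]
contact_force: [-0.1, 0.2, 0.2]
opening: 0.001
time: 10.9
eef_pos: [0.4885, 0.242, 0.2051]
tcp_rot: [-0.653, -0.268, 0.271, 0.654]
contact_force: [0.2, -0.2, 0.1]
opening: -0.001
time: 11.32
eef_pos: [0.4885, 0.242, 0.2051]
tcp_rot: [-0.544, -0.45, 0.452, 0.545]
contact_force: [0.9, 0.0, -0.3]
opening: -0.002
time: 11.65
eef_pos: [0.4892, 0.2421, 0.2062]
tcp_rot: [-0.516, -0.482, 0.484, 0.517]
contact_force: [-0.1, -0.2, 0.2]
opening: -0.001
[0.4892 0.2421 0.2062] [[0.066, -0.002, -0.998], [0.998, -0.001, 0.066], [-0.001, -1.0, 0.002]] -0.0005088022986391342 [-0.09 -0.16  0.21] [ 0.27  0.04  1.93  0.    1.18 -1.23]
to plate face centre, tool mm [ -0.7 125.2 -36.4]
```

```bash
python3 -m inch '[{"ax":0,"ay":0,"az":0,"x":0,"y":31,"z":0,"hand":1},{"ax":0,"ay":0,"az":0,"x":0,"y":31,"z":0,"hand":1},{"ax":0,"ay":0,"az":0,"x":0,"y":31,"z":0,"hand":1},{"ax":0,"ay":0,"az":0,"x":0,"y":29,"z":0,"hand":1},{"ax":0,"ay":0,"az":0,"x":0,"y":0,"z":0,"hand":1}]'
python3 -m inch '[{"ax":0,"ay":0,"az":0,"x":0,"y":0,"z":-8,"hand":1},{"ax":0,"ay":0,"az":0,"x":0,"y":0,"z":-8,"hand":1},{"ax":0,"ay":0,"az":0,"x":0,"y":0,"z":-4,"hand":1},{"ax":0,"ay":0,"az":0,"x":0,"y":0,"z":0,"hand":1},{"ax":0,"ay":0,"az":0,"x":0,"y":0,"z":0,"hand":1}]'
python3 -m inch '[{"ax":0,"ay":0,"az":0,"x":0,"y":0,"z":-3,"hand":1},{"ax":0,"ay":0,"az":0,"x":0,"y":0,"z":-3,"hand":1},{"ax":0,"ay":0,"az":0,"x":0,"y":0,"z":0,"hand":1},{"ax":0,"ay":0,"az":0,"x":0,"y":0,"z":0,"hand":1}]'
```

```text
time: 12.07
eef_pos: [0.4847, 0.2408, 0.0785]
tcp_rot: [-0.514, -0.479, 0.488, 0.518]
contact_force: [-1.8, -0.3, -0.1]
opening: 0.001
time: 12.48
eef_pos: [0.5114, 0.2413, 0.0873]
tcp_rot: [0.516, 0.485, -0.483, -0.515]
contact_force: [-0.6, -0.1, -0.3]
opening: 0.001
time: 12.82
eef_pos: [0.5152, 0.2407, 0.0854]
tcp_rot: [-0.515, -0.483, 0.484, 0.516]
contact_force: [-2.8, -0.8, 2.6]
opening: -0.003
```

```bash
python3 -m inch '[{"ax":0,"ay":0,"az":0,"x":0,"y":1,"z":-3,"hand":1},{"ax":0,"ay":0,"az":0,"x":0,"y":0,"z":-3,"hand":1},{"ax":0,"ay":0,"az":0,"x":0,"y":0,"z":-2,"hand":1},{"ax":0,"ay":0,"az":0,"x":0,"y":0,"z":0,"hand":1},{"ax":0,"ay":0,"az":0,"x":0,"y":0,"z":0,"hand":1}]'
python3 -m inch '[{"ax":0,"ay":0,"az":0,"x":0,"y":0,"z":-3,"hand":1},{"ax":0,"ay":0,"az":0,"x":0,"y":0,"z":-2,"hand":1},{"ax":0,"ay":0,"az":0,"x":0,"y":0,"z":0,"hand":1},{"ax":0,"ay":0,"az":0,"x":0,"y":0,"z":0,"hand":1}]'
```

```text
time: 13.23
eef_pos: [0.5232, 0.2401, 0.0839]
tcp_rot: [-0.515, -0.483, 0.484, 0.516]
contact_force: [-5.4, -0.4, 2.3]
opening: 0.0
time: 13.57
eef_pos: [0.5279, 0.2397, 0.0839]
tcp_rot: [-0.515, -0.483, 0.484, 0.516]
contact_force: [-5.5, -0.8, 1.7]
opening: -0.001
```

```bash
python3 -m inch '[{"ax":0,"ay":0,"az":0,"x":0,"y":0,"z":-2,"hand":1},{"ax":0,"ay":0,"az":0,"x":0,"y":0,"z":-1,"hand":1},{"ax":0,"ay":0,"az":0,"x":0,"y":0,"z":0,"hand":1},{"ax":0,"ay":0,"az":0,"x":0,"y":0,"z":0,"hand":1}]'
python3 -m inch '[{"ax":0,"ay":0,"az":0,"x":0,"y":0,"z":-1,"hand":1},{"ax":0,"ay":0,"az":0,"x":0,"y":0,"z":0,"hand":1},{"ax":0,"ay":0,"az":0,"x":0,"y":0,"z":0,"hand":1}]'
python3 -m inch '[{"ax":0,"ay":0,"az":0,"x":0,"y":0,"z":-1,"hand":1},{"ax":0,"ay":0,"az":0,"x":0,"y":0,"z":0,"hand":1},{"ax":0,"ay":0,"az":0,"x":0,"y":0,"z":0,"hand":1}]'
```

```text
time: 13.9
eef_pos: [0.5292, 0.2397, 0.0839]
tcp_rot: [-0.514, -0.482, 0.486, 0.517]
contact_force: [-10.4, 0.8, 6.3]
opening: 0.0
time: 14.15
eef_pos: [0.5302, 0.2396, 0.0839]
tcp_rot: [-0.514, -0.482, 0.486, 0.517]
contact_force: [-9.9, -0.8, 6.8]
opening: 0.003
time: 14.4
eef_pos: [0.5306, 0.2395, 0.0839]
tcp_rot: [-0.514, -0.481, 0.486, 0.517]
contact_force: [-11.8, -0.2, 7.1]
opening: 0.0
```

```bash
python3 -m inch '[{"ax":0,"ay":0,"az":0,"x":0,"y":0,"z":-1,"hand":1},{"ax":0,"ay":0,"az":0,"x":0,"y":0,"z":0,"hand":1},{"ax":0,"ay":0,"az":0,"x":0,"y":0,"z":0,"hand":1}]'
python3 -m inch '[{"ax":0,"ay":0,"az":0,"x":0,"y":0,"z":-2,"hand":1},{"ax":0,"ay":0,"az":0,"x":0,"y":0,"z":0,"hand":1},{"ax":0,"ay":0,"az":0,"x":0,"y":0,"z":0,"hand":1}]'
python3 - <<'E'
from h import *
c=cam("top"); save(c,"t7.png",(80,135,220,245),5)
E
```

```text
time: 14.65
eef_pos: [0.5306, 0.2396, 0.0839]
tcp_rot: [-0.513, -0.481, 0.487, 0.518]
contact_force: [-13.9, 0.3, 8.9]
opening: -0.001
time: 14.9
eef_pos: [0.5308, 0.2396, 0.0839]
tcp_rot: [-0.512, -0.479, 0.489, 0.519]
contact_force: [-19.7, 0.3, 13.6]
opening: -0.004
```

View pics/t7.png

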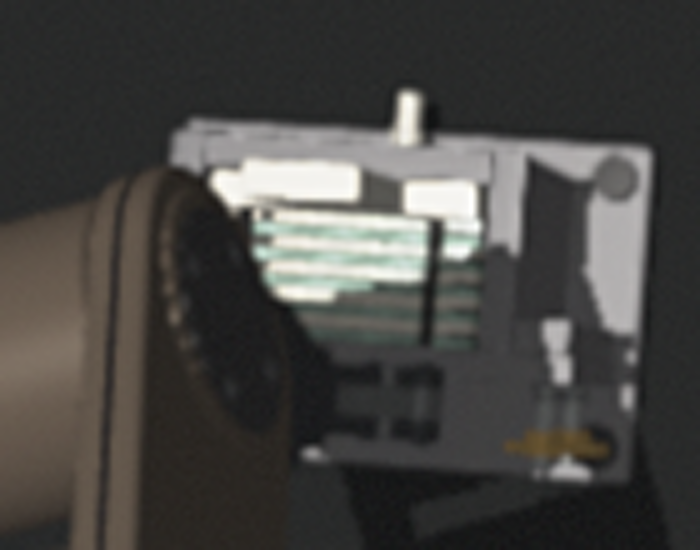

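```bash
python3 -m inch '[{"ax":0,"ay":0,"az":0,"x":0,"y":0,"z":0,"hand":1},{"ax":0,"ay":0,"az":0,"x":0,"y":0,"z":0,"hand":1},{"ax":0,"ay":0,"az":0,"x":0,"y":0,"z":0,"hand":1},{"ax":0,"ay":0,"az":0,"x":0,"y":0,"z":0,"hand":1}]'
python3 - <<'E'
from h import *
a=cam("scene")["img"][140:260,340:465]; b=cam("wrist")["img"]
o=np.hstack([cv2.resize(a,(400,384)),cv2.resize(b,(400,300))[:,:] if 0 else cv2.copyMakeBorder(cv2.resize(b,(400,300)),0,84,0,0,0)])
cv2.imwrite("pics/f8.png",o[:,:,::-1])
E
```

```text
time: 15.28
eef_pos: [0.5307, 0.2395, 0.0839]
tcp_rot: [-0.512, -0.479, 0.489, 0.519]
contact_force: [-20.1, -0.3, 12.8]
opening: -0.001
```

View pics/f8.png

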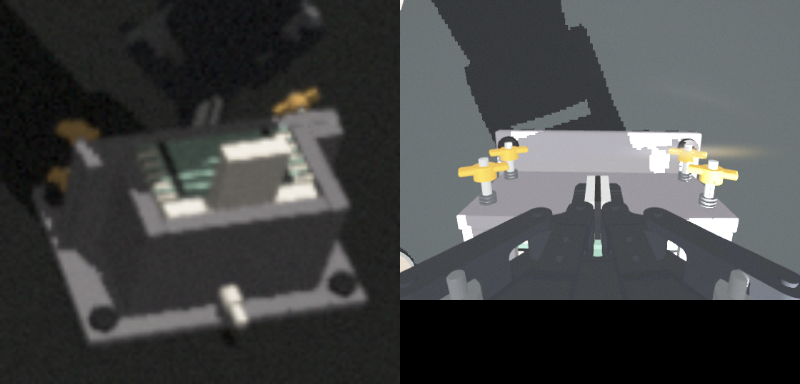

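```bash
python3 -c "
from plant import *
print(sign_off())"
```

```text
the job is handed in; nothing more can be done
None
```

I placed the filler block in the gap behind the stack and let go of it. I then pushed the face plate shut and handed the job in while still pressing on it, at about 15.3 s of the 61 s allowed.

- **Gap:** both gaps measured about 15 mm wide, too close to tell apart reliably, and I used the rear one. The block touched the floor at the expected height, and a picture after release showed it standing clear in the gap.
- **Plate:** it stopped moving after about 16.4 mm of travel, against 16.5 mm for flush. I estimated that from where the fingers first touched the plate, which I know only to within about 2 mm. After that the force rose to about 20 N with no further motion. The last pictures show the plate against the ends of the side walls.
- **Block and stack:** in the last pictures both look upright between the back wall and the plate. I did not measure their angles.
- **Other objects:** nothing else on the bench or in the rack looked disturbed in the views I took, but I did not re-measure any of it.
- **Oddities:** I first got the sign of the rack's angle wrong and fixed it before grasping. There was also an unexplained upward force of about 13 N on the tool during the final press, well within the limits.

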